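# Put the mallets away by heft

### The job

Three carving mallets that look alike stand on the board, but some have solid heads and some are hollow. Heft each one to tell which it is, then stand the solid ones in the dark red tray and the hollow ones in the pale tray, upright on the tray's floor side by side. Set them down gently without dropping or toppling any, and leave the other tools where they lie.

Things in the scene. Friction and masses are not known exactly. Their poses are not given: they have to be found in the camera images.
- mallet_a: Carver's mallet, one of three look-alikes, upright on its green head, handle up. 150 mm tall; head 66 mm across at the foot, 68 high; straight round handle 26 mm across from 80 to 142 mm up, then a rounded end. Origin: centre of the head's underside, z up. Starts standing on the board. Hollow: 0.24 to 0.31 kg; solid: 0.58 to 0.74 kg. Each run one or two of the three are solid, the rest hollow.
- mallet_b: Carver's mallet, one of three look-alikes, upright on its green head, handle up. 150 mm tall; head 66 mm across at the foot, 68 high; straight round handle 26 mm across from 80 to 142 mm up, then a rounded end. Origin: centre of the head's underside, z up. Starts standing on the board. Hollow: 0.24 to 0.31 kg; solid: 0.58 to 0.74 kg. Each run one or two of the three are solid, the rest hollow.
- mallet_c: Carver's mallet, one of three look-alikes, upright on its green head, handle up. 150 mm tall; head 66 mm across at the foot, 68 high; straight round handle 26 mm across from 80 to 142 mm up, then a rounded end. Origin: centre of the head's underside, z up. Starts standing on the board. Hollow: 0.24 to 0.31 kg; solid: 0.58 to 0.74 kg. Each run one or two of the three are solid, the rest hollow.
- red_tray: The dark red open tray for solid mallets, fixed on the bench beside the board (left or right varies). Outside 240 mm (its x) by 130 mm (its y), 45 mm high, walls and floor 8 mm thick. Origin: centre of its underside, z up; the inner floor lies 8 mm above it. Two mallets fit side by side, 110 mm apart along its x.
- pale_tray: The pale, unpainted open tray for hollow mallets, fixed on the bench beside the board (left or right varies). Outside 240 mm (its x) by 130 mm (its y), 45 mm high, walls and floor 8 mm thick. Origin: centre of its underside, z up; the inner floor lies 8 mm above it. Two mallets fit side by side, 110 mm apart along its x.
- board: The pine board being carved, fixed flat on the bench, 340 mm (x) by 320 mm (y), bark along one side, 28 mm thick. Origin: centre of its underside; its top, where the mallets stand, is 28 mm above.
- gouge_a: A wood gouge, 240 mm long, 24 mm thick, pale handle and steel blade, lying across the far end of the board. Origin: on its underside near the ferrule; x towards the cutting edge. Not part of the job.
- gouge_b: A wood gouge, 240 mm long, 24 mm thick, pale handle and steel blade, lying on the bench to the robot's left, beside the stone. Origin: on its underside near the ferrule; x towards the cutting edge. Not part of the job.
- glue: White glue bottle with an orange cap, 60 mm in diameter, 160 mm tall, beyond the board. Origin: centre of its underside. Not part of the job.
- jar: Blue ceramic cup, 70 mm in diameter, 90 mm tall, beyond the board. Origin: centre of its underside. Not part of the job.
- stone: Grey sharpening stone on a dark wooden base, 200 by 70 mm, 36 mm high, to the robot's left. Origin: centre of its underside. Not part of the job.
- brush: Bench brush, 270 mm long, 50 mm high, to the robot's right. Origin: under the middle of it; x towards the bristles. Not part of the job.
There are look-alikes about, which are no part of the job. What is shaped like the mallet_c but pink or purple is not meant.

How it is judged:
At the end, for the whole second after the job is handed in: Every mallet stands upright (within about 7 degrees) and at rest on the floor of a tray: each solid one (it bears on the tray with more than 4.4 N) in the dark red tray, each hollow one (less than 4.4 N) in the pale tray (((x of mallet_a in the frame of red_tray between -0.1 and 0.1 m and y of mallet_a in the frame of red_tray between -0.05 and 0.05 m and z of mallet_a in the frame of red_tray between 0 and 0.02 m and contact force between mallet_a and red_tray above 4.4 N) or (x of mallet_a in the frame of pale_tray between -0.1 and 0.1 m and y of mallet_a in the frame of pale_tray between -0.05 and 0.05 m and z of mallet_a in the frame of pale_tray between 0 and 0.02 m and contact force between mallet_a and pale_tray between 1 and 4.4 N)) and angle between each of mallet_a, mallet_b, mallet_c's own z axis and vertical below 0.12 rad and linear speed of each of mallet_a, mallet_b, mallet_c below 0.03 m/s and ((x of mallet_b in the frame of red_tray between -0.1 and 0.1 m and y of mallet_b in the frame of red_tray between -0.05 and 0.05 m and z of mallet_b in the frame of red_tray between 0 and 0.02 m and contact force between mallet_b and red_tray above 4.4 N) or (x of mallet_b in the frame of pale_tray between -0.1 and 0.1 m and y of mallet_b in the frame of pale_tray between -0.05 and 0.05 m and z of mallet_b in the frame of pale_tray between 0 and 0.02 m and contact force between mallet_b and pale_tray between 1 and 4.4 N)) and ((x of mallet_c in the frame of red_tray between -0.1 and 0.1 m and y of mallet_c in the frame of red_tray between -0.05 and 0.05 m and z of mallet_c in the frame of red_tray between 0 and 0.02 m and contact force between mallet_c and red_tray above 4.4 N) or (x of mallet_c in the frame of pale_tray between -0.1 and 0.1 m and y of mallet_c in the frame of pale_tray between -0.05 and 0.05 m and z of mallet_c in the frame of pale_tray between 0 and 0.02 m and contact force between mallet_c and pale_tray between 1 and 4.4 N))); the robot touches nothing.
It fails at once if a mallet falls over or is tipped more than 45 degrees (angle between any of mallet_a, mallet_b, mallet_c's own z axis and vertical above 0.785 rad).
It fails at once if a mallet is dropped or thrown: it moves faster than 0.5 m/s with no finger on it (a free fall of more than about 13 mm) ((linear speed of mallet_a above 0.5 m/s and contact force between mallet_a and the fingers below 0.2 N) or (linear speed of mallet_b above 0.5 m/s and contact force between mallet_b and the fingers below 0.2 N) or (linear speed of mallet_c above 0.5 m/s and contact force between mallet_c and the fingers below 0.2 N)).
It fails at once if one of the other loose things on the bench is shifted by more than 30 mm (distance of any of gouge_a, gouge_b, glue, jar, stone, brush from where it was at the start of the episode above 0.03 m).
It also fails if it takes over 69 s, if anything falls off the work surface, if the arm or the gripper's body presses on something with over 40 N, if the wrist force passes 120 N, or if a joint passes its speed limit or range.

### The arm

A 6-joint arm with a two-finger parallel gripper is mounted at the origin on the work surface. World frame = base frame: x ahead of the robot, y to its left, z up, the work surface at z = 0. Lengths are in m, angles in rad, forces in N, time in s.
With the tool pointing down it reaches from about 0.325 to 1 m from the base axis. Payload 5.1 kg.
Tool frame: the origin (TCP) lies between the finger pads; the fingertips stand 19 mm ahead of it and the grasp point (between the pads) is the TCP; z points along the fingers, x is the direction in which the jaws open and shut, and the axes are right-handed (so a half turn about z gives the same grasp; the last joint's range is limited). The gripper opens to 85 mm and grips with 20 to 120 N. Pads are 22 mm wide; open, the fingers measure 114 mm over their backs; the gripper's body (76 mm by 85 mm) begins 54 mm behind the grasp point. The pads swing forward as they close: fully open they stand 13 mm farther back than shut.
Start: joints at [-1.305, 0.124, 1.65, -0, 1.367, -0.083], TCP at [0.222, -0.611, 0.25] pointing down, gripper open.
Joint ranges: [-2.61, 2.61], [-1.02, 2.33], [0.03, 2.71], [-1.35, 4.49], [0.32, 2.68], [-2.91, 2.91]. Speed limits (rad/s): [2.57, 2.57, 3.14, 3.14, 3.14, 3.14].

### API

Orientations are given as a unit quaternion [x, y, z, w].
In Python, from bench import env, read_camera, job, find_in gives the robot as it stands.
- The arm moves only by the shell command python3 -m inch 'ROWS' [FORCE]. ROWS is JSON, a list of rows, each a list of 7 numbers: the shift along the tool's x, y, z in m, then the turn, a rotation vector about the tool's x, y, z in rad, then the finger opening in m, from 0 to 0.0854. A call has 1 to 12 rows; each row shifts and turns the pose as measured when the row begins, along the tool's axes as they then stand; what a row does not reach is not made up. A row lasts 1/12 s, in which the tool goes at most 41.7 mm and 7.16 degrees, less where a joint would pass 70% of its speed; a pose out of reach is approached as far as the arm can. A call with a gripper value outside its range is refused whole. The fingers move at their own pace and stop on an object; FORCE is the grip in N (left out, the last holds). Time passes only in rows, so rows that do not move let the fingers close. It gives the time, the measured TCP pose, the force and the opening at its end, in the units of the state.
- env.get_state(): the state, without advancing time (a new reading comes with each control period).
- read_camera(name): name is "side" or "top"; returns a dict with "color" (400x640x3 uint8, red, green, blue), "depth" (400x640 float32, m along the optical axis (not along the pixel's ray), 0 where there is no reading), "fov_y" (degrees; the focal length in pixels is half the picture's height over the tangent of half this angle, whatever the lens; pixels are square), "cx", "cy" (the principal point, pixels), "cam_to_world" (4x4, takes a point from camera to world coordinates). Camera axes: x right, y down, z forward; pixel columns grow to the right and rows downward; lengths in m; the calibration is good to about 2 mm. A picture is of the moment at which its call begins.
- job.close_job(): hands the job in, once; it reports no verdict.
Trained networks look in a picture, given as the dict that the camera call returned (one of the last four; its "shot" number tells which), for a name from the list of things; names that differ only in an ending like _2 or _b are one class to them, and where a whole thing is asked for, a point or a joint stands for the part that bears it (a point fixed in the world has none). Each returns a list of dicts, best first, with "conf" (0 to 1); they miss things now and then, are a little off and sometimes report something else, mostly with a low value. They report only what shows in the picture. A call takes as long as a camera call. They do not tell look-alikes from the thing itself.
- find_in(thing, picture): "xyz" ([x, y, z] in m, in world coordinates, good to about 4 mm: the middle of the surface that is visible of it).
The state is a dict: "t": time; "qpos": joint angles; "qvel": joint speeds; "joint_torque": joint torques, N m; "position": TCP position; "eef_rot": TCP orientation; "force": force on the tool from outside, world axes, zero at the start; "moment": the same for the moment, N m; "width": finger opening in m.
Only numpy, scipy, OpenCV 4.12 (cv2) and the standard library are available. Lean on these libraries where they do the work, as an engineer would, in place of code of your own. Each camera call takes 0.05 s, during which the arm holds its last target.

## Working session

There is one attempt and no reset: what is moved stays moved. The work goes in short steps, Python scripts to look and compute and a shell command to move; the robot and the scene stay as the last step left them, time stands still between calls to the robot, and variables do not carry over. Pictures are saved under pics/ and viewed, and the job is handed in when it is done.

```bash
mkdir -p pics; ls; cat > h.py <<'E'
import numpy as np, cv2
from bench import env, read_camera, job, find_in
def pts(p):
    d=p["depth"];h,w=d.shape;f=h/2/np.tan(np.radians(p["fov_y"])/2)
    v,u=np.mgrid[:h,:w]
    P=np.stack([(u-p["cx"])*d/f,(v-p["cy"])*d/f,d,np.ones_like(d)],-1)
    W=P@np.array(p["cam_to_world"]).T
    W=W[...,:3]; W[d==0]=np.nan
    return W
E
python3 - <<'E'
from h import *
for n in("top","side"):
    p=read_camera(n); cv2.imwrite(f"pics/{n}0.png",p["color"][...,::-1])
    np.save(f"pics/{n}0.npy",pts(p)); print(n,np.round(p["cam_to_world"],3).tolist(),p["fov_y"])
    for t in("mallet_a","red_tray","pale_tray","board"):
        print(t,[(np.round(r["xyz"],3).tolist(),round(r["conf"],2)) for r in find_in(t,p)])
s=env.get_state(); print({k:np.round(v,3).tolist() for k,v in s.items()})
E
```

```text
pics
top [[0.024, -0.998, 0.055, 0.538], [-1.0, -0.023, 0.013, 0.012], [-0.012, -0.055, -0.998, 1.325], [0.0, 0.0, 0.0, 1.0]] 55.75156728917048
mallet_a [([0.461, -0.008, 0.098], 0.84), ([0.599, -0.109, 0.097], 0.8), ([0.514, 0.081, 0.096], 0.75), ([0.721, -0.3, 0.069], 0.67), ([0.772, 0.007, 0.068], 0.5)]
red_tray [([0.504, -0.296, 0.01], 0.73)]
pale_tray [([0.523, 0.306, 0.01], 0.92)]
board [([0.546, -0.011, 0.027], 0.67)]
side [[-0.843, -0.267, 0.466, 0.015], [-0.537, 0.425, -0.728, 0.952], [-0.004, -0.865, -0.502, 0.712], [0.0, 0.0, 0.0, 1.0]] 53.009433200362466
mallet_a [([0.771, 0.02, 0.057], 0.96), ([0.587, -0.107, 0.096], 0.77), ([0.448, 0.008, 0.09], 0.7), ([0.501, 0.105, 0.09], 0.6), ([0.722, -0.3, 0.067], 0.5)]
red_tray [([0.49, -0.312, 0.021], 0.63)]
pale_tray [([0.521, 0.3, 0.013], 0.9)]
board [([0.508, 0.07, 0.028], 0.72)]
{'t': 0.5, 'qpos': [-1.305, 0.124, 1.65, -0.0, 1.367, -0.083], 'qvel': [-0.0, -0.0, 0.0, 0.001, 0.0, -0.0], 'joint_torque': [-0.0, -42.308, -36.532, -0.0, 0.001, 0.0], 'position': [0.222, -0.611, 0.25], 'eef_rot': [0.819, -0.574, -0.0, -0.0], 'force': [0.051, 0.453, 0.597], 'moment': [-0.015, 0.006, -0.08], 'width': 0.085}
```

View pics/top0.png

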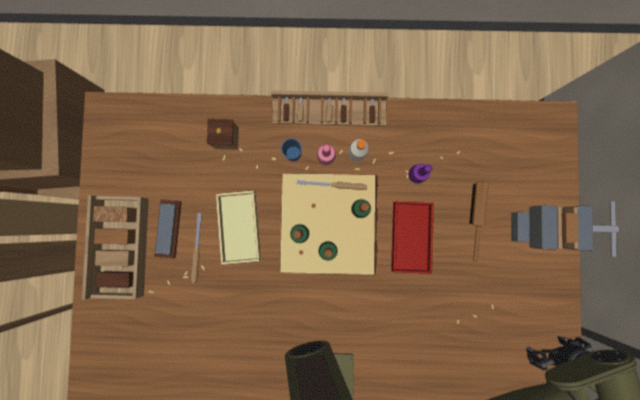

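View pics/side0.png

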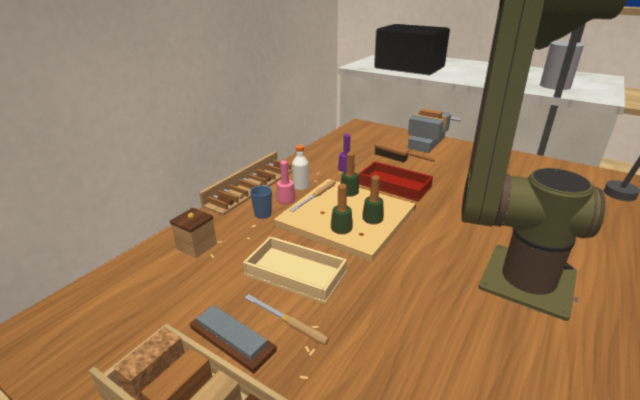

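The three green mallets are at px (361,208), (300,233) and (328,251). The red tray is on the right at (412,237) and the pale tray on the left at (237,227). The pink (327,153) and purple (421,173) ones are decoys. Next I measure exact axes and tray poses.

```bash
python3 - <<'E'
import numpy as np, cv2
from scipy.optimize import least_squares
T=np.load("pics/top0.npy").reshape(-1,3);S=np.load("pics/side0.npy").reshape(-1,3)
def fit(P,r,c0):
    f=lambda c:np.hypot(P[:,0]-c[0],P[:,1]-c[1])-r
    s=least_squares(f,c0,loss="soft_l1",f_scale=.002); return s.x,np.sqrt(np.mean(s.fun**2))
for c in([.453,-.003],[.592,-.11],[.506,.09]):
    c=np.array(c)
    for n,P in(("top",T),("side",S)):
        near=P[np.hypot(*(P[:,:2]-c).T)<.055]
        h=near[(near[:,2]>.112)&(near[:,2]<.168)]
        hi=near[near[:,2]>.165]; hd=near[(near[:,2]>.035)&(near[:,2]<.085)]
        print(c,n,len(h),len(hi),"zmax",near[:,2].max().round(3),"tip",np.median(hi,0).round(4),
          "handle fit",[np.round(x,4) for x in fit(h,.013,c)] if len(h)>5 else 0,"head fit",[np.round(x,4) for x in fit(hd,.033,c)] if len(hd)>5 else 0)
for name,c in(("red",[.5,-.3]),("pale",[.52,.305])):
    for n,P in(("top",T),("side",S)):
        m=(abs(P[:,0]-c[0])<.17)&(abs(P[:,1]-c[1])<.10)
        rim=P[m&(P[:,2]>.036)&(P[:,2]<.055)]
        fl=P[m&(P[:,2]>.0)&(P[:,2]<.02)&(np.hypot(P[:,0]-c[0],P[:,1]-c[1])<.04)]
        (cx,cy),(w,h),a=cv2.minAreaRect((rim[:,:2]*1000).astype(np.float32))
        print(name,n,len(rim),cx,cy,w,h,a,"floor z",np.median(fl[:,2]).round(4))
b=T[(abs(T[:,0]-.54)<.05)&(abs(T[:,1])<.03)]; print("board z",np.nanmedian(b[:,2]))
E
```

```text
[ 0.453 -0.003] top 13 56 zmax 0.182 tip [ 0.4539 -0.0052  0.176 ] handle fit [array([ 0.4535, -0.0059]), np.float64(0.0002)] head fit [array([ 0.4518, -0.0062]), np.float64(0.0038)]
[ 0.453 -0.003] side 149 52 zmax 0.181 tip [0.4514 0.0016 0.1735] handle fit [array([ 0.4544, -0.0056]), np.float64(0.0017)] head fit [array([ 0.455 , -0.0069]), np.float64(0.0021)]
[ 0.592 -0.11 ] top 14 57 zmax 0.181 tip [ 0.5984 -0.114   0.1745] handle fit [array([ 0.5983, -0.1146]), np.float64(0.0003)] head fit [array([ 0.5993, -0.1161]), np.float64(0.0045)]
[ 0.592 -0.11 ] side 123 40 zmax 0.179 tip [ 0.5952 -0.106   0.1747] handle fit [array([ 0.5989, -0.1139]), np.float64(0.0019)] head fit [array([ 0.5999, -0.1157]), np.float64(0.0028)]
[0.506 0.09 ] top 10 55 zmax 0.184 tip [0.5089 0.0901 0.1753] handle fit [array([0.509 , 0.0913]), np.float64(0.0002)] head fit [array([0.5082, 0.0926]), np.float64(0.0029)]
[0.506 0.09 ] side 153 57 zmax 0.181 tip [0.5057 0.0982 0.1736] handle fit [array([0.5099, 0.0913]), np.float64(0.0015)] head fit [array([0.5106, 0.0899]), np.float64(0.0021)]
red top 546 506.042236328125 -293.01641845703125 131.64053344726562 240.67506408691406 88.94145202636719 floor z 0.0074
red side 461 505.7696838378906 -290.8665466308594 139.23504638671875 239.5386962890625 88.91102600097656 floor z 0.0088
pale top 558 525.0740966796875 302.4358215332031 240.36338806152344 131.52655029296875 6.522871971130371 floor z 0.0083
pale side 1033 524.8667602539062 304.65185546875 241.92950439453125 134.42767333984375 6.3904008865356445 floor z 0.0091
board z 0.02800041468673231
```

```bash
python3 -m inch '[[0,0,-0.01,0,0,-0.122,0.0854],[0,0,-0.005,0,0,-0.122,0.0854],[0,0,0,0,0,-0.122,0.0854],[0,0,0,0,0,-0.122,0.0854],[0,0,0,0,0,-0.122,0.0854],[0,0,0,0,0,-0.122,0.0854],[0,0,0,0,0,-0.122,0.0854],[0,0,0,0,0,-0.122,0.0854],[0,0,0,0,0,-0.122,0.0854],[0,0,0,0,0,-0.122,0.0854],[0,0,0,0,0,0,0.0854]]' 60
cat > st.py <<'E'
import sys
from h import *
from scipy.spatial.transform import Rotation as R
s=env.get_state();r=R.from_quat(s["eef_rot"])
print("t",round(float(s["t"]),2),"pos",np.round(s["position"],4),"F",np.round(s["force"],2),"w",round(float(s["width"]),4),"q6",np.round(s["qpos"][5],2))
print("toolx",r.as_matrix()[:,0].round(3),"toolz",r.as_matrix()[:,2].round(3))
if len(sys.argv)>3:
    g=np.array([float(a) for a in sys.argv[1:4]])
    des=R.from_matrix(np.array([[1,0,0],[0,-1,0],[0,0,-1.]]))
    print("go tool shift",r.inv().apply(g-s["position"]).round(4),"turn",(r.inv()*des).as_rotvec().round(4))
E
python3 st.py .5095 .0913 .25
```

```text
t: 1.42
position: [0.2221, -0.6109, 0.2665]
eef_rot: [1.0, 0.016, 0.0, 0.0]
force: [-0.2, 0.2, -0.1]
width: 0.0853
t 1.42 pos [ 0.2221 -0.6109  0.2665] F [-0.17  0.24 -0.07] w 0.0853 q6 -1.34
toolx [0.999 0.032 0.   ] toolz [ 0.    -0.001 -1.   ]
go tool shift [ 0.3099 -0.6926  0.0162] turn [ 0.0005 -0.0002  0.0323]
```

```bash
python3 -m inch '[[0,0,0,0,0,0.032,0.0854],[0.0144,-0.0351,0,0,0,0,0.0854],[0.0144,-0.0351,0,0,0,0,0.0854],[0.0144,-0.0351,0,0,0,0,0.0854],[0.0144,-0.0351,0,0,0,0,0.0854],[0.0144,-0.0351,0,0,0,0,0.0854],[0.0144,-0.0351,0,0,0,0,0.0854],[0.0144,-0.0351,0,0,0,0,0.0854],[0.0144,-0.0351,0,0,0,0,0.0854],[0.0144,-0.0351,0,0,0,0,0.0854],[0,0,0,0,0,0,0.0854]]'
python3 st.py .5095 .0913 .25
```

```text
t: 2.33
position: [0.361, -0.2866, 0.265]
eef_rot: [1.0, -0.023, 0.001, 0.0]
force: [-0.4, 0.5, 0.1]
width: 0.0854
t 2.33 pos [ 0.361  -0.2866  0.265 ] F [-0.42  0.54  0.07] w 0.0854 q6 -0.74
toolx [ 0.999 -0.046  0.003] toolz [ 0.003 -0.001 -1.   ]
go tool shift [ 0.1308 -0.3844  0.0151] turn [ 0.0009 -0.0029 -0.0463]
```

```bash
python3 -m inch '[[0.0125,-0.0365,0,0,0,-0.046,0.0854],[0.0125,-0.0365,0,0,0,0,0.0854],[0.0125,-0.0365,0,0,0,0,0.0854],[0.0125,-0.0365,0,0,0,0,0.0854],[0.0125,-0.0365,0,0,0,0,0.0854],[0.0125,-0.0365,0,0,0,0,0.0854],[0.0125,-0.0365,0,0,0,0,0.0854],[0.0125,-0.0365,0,0,0,0,0.0854],[0.0125,-0.0365,0,0,0,0,0.0854],[0.0125,-0.0365,0,0,0,0,0.0854],[0,0,0,0,0,0,0.0854]]'
python3 st.py .5095 .0913 .25
```

```text
t: 3.25
position: [0.4977, 0.0885, 0.2679]
eef_rot: [1.0, -0.019, 0.007, 0.003]
force: [0.4, -0.4, -0.5]
width: 0.0858
t 3.25 pos [0.4977 0.0885 0.2679] F [ 0.41 -0.36 -0.48] w 0.0858 q6 0.11
toolx [ 0.999 -0.038  0.014] toolz [ 0.014 -0.007 -1.   ]
go tool shift [ 0.0114 -0.0034  0.0181] turn [ 0.0067 -0.0143 -0.0381]
```

```bash
python3 -m inch '[[0.011,-0.003,0.02,0.007,-0.014,-0.038,0.0854],[0,0,0.0,0,0,0,0.0854],[0,0,0,0,0,0,0.0854]]'
python3 st.py .5095 .0913 .14
```

```text
t: 3.5
position: [0.5105, 0.0929, 0.2489]
eef_rot: [1.0, -0.0, 0.001, 0.0]
force: [0.8, 0.2, 0.5]
width: 0.0853
t 3.5 pos [0.5105 0.0929 0.2489] F [0.82 0.18 0.49] w 0.0853 q6 0.08
toolx [ 1.    -0.001  0.002] toolz [ 0.002 -0.001 -1.   ]
go tool shift [-0.0011  0.0016  0.1089] turn [ 0.0006 -0.0016 -0.0008]
```

```bash
python3 -m inch '[[-0.001,0.002,0.025,0,-0.001,0,0.0854],[0,0,0.025,0,0,0,0.0854],[0,0,0.025,0,0,0,0.0854],[0,0,0.018,0,0,0,0.0854],[0,0,0.011,0,0,0,0.0854],[0,0,0,0,0,0,0.0854],[0,0,0,0,0,0,0.0854]]'
python3 st.py .5095 .0913 .14
```

```text
t: 4.08
position: [0.5115, 0.0842, 0.1489]
eef_rot: [1.0, -0.011, 0.006, 0.001]
force: [0.9, 0.7, 0.6]
width: 0.0855
t 4.08 pos [0.5115 0.0842 0.1489] F [0.9  0.72 0.61] w 0.0855 q6 0.08
toolx [ 1.    -0.022  0.011] toolz [ 0.011 -0.003 -1.   ]
go tool shift [-0.0023 -0.0071  0.0088] turn [ 0.0025 -0.0115 -0.0218]
```

```bash
python3 -m inch '[[-0.002,-0.007,0.009,0.002,-0.011,-0.022,0.0854],[0,0,0,0,0,0,0.0854],[0,0,0,0,0,0,0.0854]]'
python3 st.py .5095 .0913 .14
```

```text
t: 4.33
position: [0.5116, 0.0911, 0.1431]
eef_rot: [1.0, -0.0, 0.003, -0.0]
force: [0.4, -0.4, 0.7]
width: 0.0854
t 4.33 pos [0.5116 0.0911 0.1431] F [ 0.43 -0.42  0.67] w 0.0854 q6 0.07
toolx [ 1.    -0.     0.005] toolz [ 0.005  0.    -1.   ]
go tool shift [-0.0022 -0.0002  0.0031] turn [-0.0001 -0.0055 -0.0003]
```

```bash
python3 -m inch '[[-0.002,0,0.003,0,-0.005,0,0.05],[0,0,0,0,0,0,0.035],[0,0,0,0,0,0,0.02],[0,0,0,0,0,0,0.01],[0,0,0,0,0,0,0.01],[0,0,0,0,0,0,0.01],[0,0,0,0,0,0,0.01],[0,0,0,0,0,0,0.01],[0,0,0,0,0,0,0.01]]' 60
python3 st.py .5095 .0913 .23
```

```text
t: 5.08
position: [0.5106, 0.0918, 0.1426]
eef_rot: [1.0, 0.0, 0.002, -0.0]
force: [-1.4, 0.4, 0.5]
width: 0.0244
t 5.08 pos [0.5106 0.0918 0.1426] F [-1.43  0.39  0.47] w 0.0244 q6 0.07
toolx [1.    0.001 0.003] toolz [ 0.003  0.    -1.   ]
go tool shift [-0.0008  0.0004 -0.0874] turn [-0.0002 -0.0032  0.0005]
```

```bash
python3 -m inch '[[0,0,-0.01,0,0,0,0.01],[0,0,-0.02,0,0,0,0.01],[0,0,-0.02,0,0,0,0.01],[0,0,-0.02,0,0,0,0.01],[0,0,-0.02,0,0,0,0.01],[0,0,-0.01,0,0,0,0.01],[0,0,0,0,0,0,0.01],[0,0,0,0,0,0,0.01],[0,0,0,0,0,0,0.01]]'
for i in 1 2 3; do python3 -m inch '[[0,0,0,0,0,0,0.01]]' | grep force; done; python3 st.py .580 .309 .25
```

```text
t: 5.83
position: [0.5021, 0.091, 0.2336]
eef_rot: [1.0, 0.0, -0.012, 0.001]
force: [-0.9, -0.6, -6.5]
width: 0.0249
force: [0.2, -0.2, -7.3]
force: [-0.3, 0.6, -7.4]
force: [0.7, 0.3, -6.2]
t 6.08 pos [0.5    0.0908 0.229 ] F [ 0.72  0.26 -6.24] w 0.0249 q6 0.07
toolx [ 1.     0.    -0.031] toolz [-0.031 -0.002 -1.   ]
go tool shift [ 0.0794 -0.2181 -0.024 ] turn [0.0023 0.0307 0.0002]
```

Mallet C weighs about 7 N, so it is solid and goes to the red tray. I carry it high over the others.

```bash
python3 -m inch '[[0.01,0,-0.03,0,0.03,0,0.01],[0,0,-0.03,0,0,0,0.01],[0,0,-0.03,0,0,0,0.01],[0,0,0,0,0,0,0.01]]'
python3 st.py .561 -.294 .31
```

```text
t: 6.42
position: [0.5083, 0.0908, 0.3133]
eef_rot: [1.0, 0.0, -0.008, 0.002]
force: [0.6, -0.6, -4.2]
width: 0.0245
t 6.42 pos [0.5083 0.0908 0.3133] F [ 0.56 -0.61 -4.16] w 0.0245 q6 0.07
toolx [ 1.     0.    -0.015] toolz [-0.015 -0.003 -1.   ]
go tool shift [0.0527 0.3848 0.0039] turn [0.0035 0.0151 0.0001]
```

```bash
python3 -m inch '[[0.005,0.015,0,0,0,0,0.01],[0.005,0.03,0,0,0,0,0.01],[0.005,0.03,0,0,0,0,0.01],[0.005,0.03,0,0,0,0,0.01],[0.005,0.03,0,0,0,0,0.01],[0.005,0.03,0,0,0,0,0.01]]'
python3 st.py .561 -.294 .31
```

```text
t: 6.92
position: [0.5376, -0.0736, 0.3034]
eef_rot: [1.0, 0.006, -0.011, -0.001]
force: [0.0, -0.6, -6.6]
width: 0.0249
t 6.92 pos [ 0.5376 -0.0736  0.3034] F [ 0.03 -0.6  -6.64] w 0.0249 q6 -0.25
toolx [ 1.     0.012 -0.022] toolz [-0.022  0.002 -1.   ]
go tool shift [ 0.0206  0.2206 -0.0076] turn [-0.0024  0.0216  0.0119]
```

```bash
python3 -m inch '[[0.003,0.03,-0.008,0,0.02,0.01,0.01],[0.003,0.03,-0.001,0,0,0,0.01],[0.003,0.03,-0.001,0,0,0,0.01],[0.003,0.03,-0.001,0,0,0,0.01],[0.003,0.03,-0.001,0,0,0,0.01],[0.003,0.03,-0.001,0,0,0,0.01],[0.002,0.025,-0.001,0,0,0,0.01],[0,0.012,0,0,0,0,0.01],[0,0,0,0,0,0,0.01]]'
python3 st.py .561 -.294 .20
```

```text
t: 7.67
position: [0.5521, -0.3054, 0.2893]
eef_rot: [1.0, -0.003, -0.013, -0.006]
force: [-0.2, 0.6, -7.3]
width: 0.0247
t 7.67 pos [ 0.5521 -0.3054  0.2893] F [-0.21  0.57 -7.29] w 0.0247 q6 -0.58
toolx [ 1.    -0.005 -0.027] toolz [-0.027  0.013 -1.   ]
go tool shift [ 0.0112 -0.0104  0.0891] turn [-0.0127  0.0267 -0.0051]
```

```bash
python3 -m inch '[[0.011,-0.01,0.02,-0.012,0.026,-0.005,0.01],[0,0,0.025,0,0,0,0.01],[0,0,0.025,0,0,0,0.01],[0,0,0.01,0,0,0,0.01],[0,0,0,0,0,0,0.01]]'
python3 st.py .561 -.294 .135
```

```text
t: 8.08
position: [0.561, -0.2919, 0.1993]
eef_rot: [1.0, -0.001, -0.003, -0.004]
force: [-0.4, -0.1, -7.6]
width: 0.025
t 8.08 pos [ 0.561  -0.2919  0.1993] F [-0.41 -0.07 -7.62] w 0.025 q6 -0.57
toolx [ 1.    -0.001 -0.006] toolz [-0.006  0.007 -1.   ]
go tool shift [0.0003 0.0026 0.0642] turn [-0.0074  0.0055 -0.0014]
```

```bash
python3 -m inch '[[0,0.002,0.02,-0.006,0.006,-0.001,0.01],[0,0,0.02,0,0,0,0.01],[0,0,0.014,0,0,0,0.01],[0,0,0.005,0,0,0,0.01],[0,0,0,0,0,0,0.01]]'
python3 st.py .561 -.294 .1226
```

```text
t: 8.5
position: [0.5619, -0.2913, 0.1399]
eef_rot: [1.0, 0.001, 0.001, -0.001]
force: [0.0, -0.6, -7.5]
width: 0.0248
t 8.5 pos [ 0.5619 -0.2913  0.1399] F [ 0.01 -0.62 -7.48] w 0.0248 q6 -0.57
toolx [1.    0.002 0.001] toolz [ 0.001  0.002 -1.   ]
go tool shift [-0.0009  0.0027  0.0173] turn [-0.0019 -0.0014  0.0022]
```

```bash
python3 -m inch '[[-0.001,0.003,0.008,-0.002,-0.001,0.002,0.01],[0,0,0.005,0,0,0,0.01],[0,0,0.002,0,0,0,0.01],[0,0,0,0,0,0,0.01]]'
python3 st.py .561 -.294 .1226
```

```text
t: 8.83
position: [0.563, -0.2956, 0.1277]
eef_rot: [1.0, 0.0, 0.003, 0.002]
force: [-0.4, 0.8, -6.4]
width: 0.0247
t 8.83 pos [ 0.563  -0.2956  0.1277] F [-0.41  0.81 -6.44] w 0.0247 q6 -0.57
toolx [1.    0.    0.005] toolz [ 0.005 -0.003 -1.   ]
go tool shift [-0.002  -0.0016  0.0051] turn [ 0.0034 -0.0053  0.0003]
```

```bash
python3 -m inch '[[-0.002,-0.001,0.003,0.003,-0.005,0,0.01],[0,0,0.002,0,0,0,0.01],[0,0,0,0,0,0,0.01]]'
python3 st.py .561 -.294 .1226
```

```text
t: 9.08
position: [0.5618, -0.2953, 0.1242]
eef_rot: [1.0, 0.0, 0.001, 0.001]
force: [-0.4, -1.1, -6.6]
width: 0.0247
t 9.08 pos [ 0.5618 -0.2953  0.1242] F [-0.41 -1.14 -6.6 ] w 0.0247 q6 -0.57
toolx [1.    0.    0.003] toolz [ 0.003 -0.002 -1.   ]
go tool shift [-0.0008 -0.0013  0.0016] turn [ 0.0018 -0.0025  0.0001]
```

```bash
python3 -m inch '[[0,0,0.002,0.002,-0.002,0,0.01],[0,0,0.002,0,0,0,0.01],[0,0,0,0,0,0,0.01]]'
python3 st.py .561 -.294 .1226
```

```text
t: 9.33
position: [0.5626, -0.2961, 0.1232]
eef_rot: [1.0, 0.0, 0.001, 0.001]
force: [-0.4, -0.7, -7.4]
width: 0.0248
t 9.33 pos [ 0.5626 -0.2961  0.1232] F [-0.43 -0.66 -7.45] w 0.0248 q6 -0.57
toolx [1.    0.    0.002] toolz [ 0.002 -0.001 -1.   ]
go tool shift [-0.0016 -0.0021  0.0006] turn [ 0.0014 -0.0023  0.0001]
```

```bash
python3 -m inch '[[0,0,0.002,0.001,-0.002,0,0.01],[0,0,0.002,0,0,0,0.01],[0,0,0.0,0,0,0,0.01]]'
python3 st.py .561 -.294 .1226
```

```text
t: 9.58
position: [0.5637, -0.2972, 0.123]
eef_rot: [1.0, 0.0, 0.001, 0.001]
force: [0.3, -0.2, -7.0]
width: 0.0242
t 9.58 pos [ 0.5637 -0.2972  0.123 ] F [ 0.31 -0.23 -7.03] w 0.0242 q6 -0.57
toolx [1.    0.    0.003] toolz [ 0.003 -0.003 -1.   ]
go tool shift [-0.0027 -0.0032  0.0004] turn [ 0.0026 -0.0025  0.0002]
```

```bash
python3 -m inch '[[-0.002,-0.003,0.003,0.002,-0.002,0,0.01],[0,0,0.003,0,0,0,0.01]]'
python3 st.py .561 -.294 .1226;python3 -m inch '[[0,0,0.003,0,0,0,0.01]]'; python3 st.py .561 -.294 .1226
```

```text
t: 9.75
position: [0.564, -0.2975, 0.1226]
eef_rot: [1.0, 0.0, 0.003, 0.004]
force: [-9.3, 3.9, 13.7]
width: 0.0243
t 9.75 pos [ 0.564  -0.2975  0.1226] F [-9.26  3.93 13.72] w 0.0243 q6 -0.57
toolx [1.    0.001 0.006] toolz [ 0.006 -0.009 -1.   ]
go tool shift [-0.003  -0.0035 -0.0001] turn [ 0.0089 -0.0063  0.0008]
t: 9.83
position: [0.564, -0.2978, 0.1226]
eef_rot: [1.0, 0.0, 0.003, 0.004]
force: [-9.1, 5.9, 13.6]
width: 0.0246
t 9.83 pos [ 0.564  -0.2978  0.1226] F [-9.1   5.94 13.57] w 0.0246 q6 -0.57
toolx [1.    0.001 0.006] toolz [ 0.006 -0.009 -1.   ]
go tool shift [-0.003  -0.0038 -0.0001] turn [ 0.0089 -0.0056  0.0008]
```

Now seated, pressing about 14 N on the floor. Release.

```bash
python3 -m inch '[[0,0,-0.0005,0,0,0,0.01],[0,0,0,0,0,0,0.03],[0,0,0,0,0,0,0.04],[0,0,0,0,0,0,0.05],[0,0,0,0,0,0,0.065],[0,0,0,0,0,0,0.0854],[0,0,0,0,0,0,0.0854],[0,0,0,0,0,0,0.0854]]' 60
python3 st.py .561 -.294 .25
```

```text
t: 10.5
position: [0.5672, -0.2988, 0.1261]
eef_rot: [1.0, 0.0, 0.007, 0.007]
force: [0.0, -0.1, 0.4]
width: 0.0852
t 10.5 pos [ 0.5672 -0.2988  0.1261] F [ 0.03 -0.13  0.37] w 0.0852 q6 -0.57
toolx [1.    0.001 0.015] toolz [ 0.015 -0.013 -1.   ]
go tool shift [-0.0044 -0.0032 -0.124 ] turn [ 0.0133 -0.0146  0.0009]
```

```bash
python3 -m inch '[[-0.003,-0.002,-0.02,0.013,-0.014,0,0.0854],[0,0,-0.03,0,0,0,0.0854],[0,0,-0.03,0,0,0,0.0854],[0,0,-0.03,0,0,0,0.0854],[0,0,-0.02,0,0,0,0.0854],[0,0,0,0,0,0,0.0854]]'
python3 st.py .5986 -.1145 .25
```

```text
t: 11.0
position: [0.5622, -0.2954, 0.2569]
eef_rot: [1.0, 0.0, -0.004, -0.003]
force: [-0.3, -0.5, 1.4]
width: 0.0855
t 11.0 pos [ 0.5622 -0.2954  0.2569] F [-0.32 -0.52  1.36] w 0.0855 q6 -0.57
toolx [ 1.     0.001 -0.007] toolz [-0.007  0.005 -1.   ]
go tool shift [ 0.0367 -0.1809  0.0076] turn [-0.0051  0.0073  0.0009]
```

```bash
python3 -m inch '[[0.006,-0.03,0.002,-0.005,0.007,0,0.0854],[0.006,-0.03,0,0,0,0,0.0854],[0.006,-0.03,0,0,0,0,0.0854],[0.006,-0.03,0,0,0,0,0.0854],[0.006,-0.03,0,0,0,0,0.0854],[0.005,-0.02,0,0,0,0,0.0854],[0,0,0,0,0,0,0.0854],[0,0,0,0,0,0,0.0854]]'
python3 st.py .5986 -.1145 .25
```

```text
t: 11.67
position: [0.5972, -0.1199, 0.2493]
eef_rot: [1.0, -0.002, -0.001, 0.0]
force: [-1.0, 0.3, 0.7]
width: 0.0853
t 11.67 pos [ 0.5972 -0.1199  0.2493] F [-1.01  0.29  0.69] w 0.0853 q6 -0.28
toolx [ 1.    -0.003 -0.002] toolz [-0.002 -0.001 -1.   ]
go tool shift [ 0.0013 -0.0054 -0.0007] turn [ 0.0009  0.0019 -0.0031]
```

```bash
python3 - <<'E'
from h import *
p=read_camera("side"); cv2.imwrite("pics/side1.png",p["color"][...,::-1])
P=pts(p).reshape(-1,3)
n=P[np.hypot(P[:,0]-.561,P[:,1]+.294)<.05]; h=n[n[:,2]>.09]; print(len(h),h[:,2].max(),np.median(h,0))
for c in([.5986,-.1145],[.454,-.006]):
    n=P[np.hypot(*(P[:,:2]-c).T)<.03]; n=n[(n[:,2]>.11)&(n[:,2]<.165)]; print(c,len(n),np.median(n,0))
E
```

```text
128 0.16117194168467297 [ 0.55928396 -0.28896853  0.12619755]
[0.5986, -0.1145] 118 [ 0.59284367 -0.10405154  0.13739651]
[0.454, -0.006] 146 [0.44866193 0.00499986 0.1377216 ]
```

View pics/side1.png

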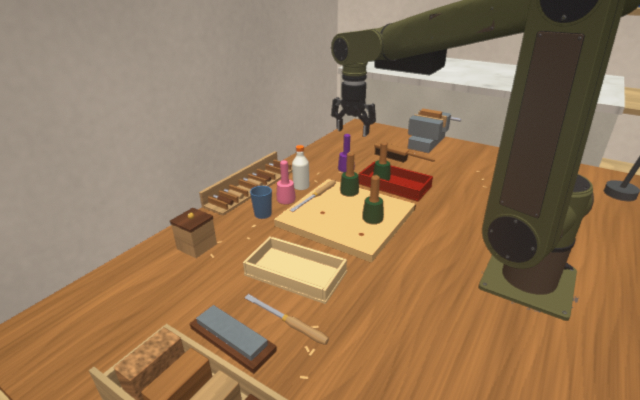

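Mallet C stands upright in the red tray (383,160), with its top at about 0.16 m as expected. The gripper at (355,110) is above mallet B (349,175). Descending on B.

```bash
python3 -m inch '[[0.001,-0.005,0.02,0,0.002,-0.003,0.0854],[0,0,0.02,0,0,0,0.0854],[0,0,0,0,0,0,0.0854]]'
python3 st.py .5986 -.1145 .14
```

```text
t: 11.97
position: [0.5982, -0.1183, 0.2082]
eef_rot: [1.0, -0.002, 0.001, 0.001]
force: [-1.7, -0.7, -1.1]
width: 0.0856
t 11.97 pos [ 0.5982 -0.1183  0.2082] F [-1.72 -0.74 -1.11] w 0.0856 q6 -0.28
toolx [ 1.    -0.004  0.002] toolz [ 0.002 -0.002 -1.   ]
go tool shift [ 0.0003 -0.0039  0.0682] turn [ 0.0021 -0.0017 -0.0035]
```

```bash
python3 -m inch '[[0,-0.004,0.02,0.002,-0.002,-0.003,0.0854],[0,0,0.02,0,0,0,0.0854],[0,0,0.018,0,0,0,0.0854],[0,0,0.01,0,0,0,0.0854],[0,0,0,0,0,0,0.0854],[0,0,0,0,0,0,0.0854]]'
python3 st.py .5986 -.1145 .142
```

```text
t: 12.47
position: [0.5983, -0.1214, 0.1403]
eef_rot: [1.0, -0.004, 0.001, 0.001]
force: [0.5, 0.4, 1.2]
width: 0.0853
t 12.47 pos [ 0.5983 -0.1214  0.1403] F [0.46 0.38 1.23] w 0.0853 q6 -0.28
toolx [ 1.    -0.009  0.001] toolz [ 0.001 -0.002 -1.   ]
go tool shift [ 0.0002 -0.0069 -0.0017] turn [ 0.0019 -0.001  -0.0088]
```

```bash
python3 -m inch '[[0,-0.007,-0.002,0.002,0,-0.008,0.0854],[0,0,0,0,0,0,0.0854]]'
python3 st.py .5986 -.1145 .142
python3 -m inch '[[0,0,0,0,0,0,0.05],[0,0,0,0,0,0,0.035],[0,0,0,0,0,0,0.02],[0,0,0,0,0,0,0.01],[0,0,0,0,0,0,0.01],[0,0,0,0,0,0,0.01],[0,0,0,0,0,0,0.01],[0,0,0,0,0,0,0.01],[0,0,0,0,0,0,0.01]]' 60
python3 st.py .5986 -.1145 .142
```

```text
t: 12.63
position: [0.5991, -0.1152, 0.1443]
eef_rot: [1.0, -0.001, 0.002, 0.0]
force: [0.0, -0.1, 0.4]
width: 0.0856
t 12.63 pos [ 0.5991 -0.1152  0.1443] F [ 0.05 -0.15  0.42] w 0.0856 q6 -0.28
toolx [ 1.    -0.002  0.003] toolz [ 0.003 -0.    -1.   ]
go tool shift [-0.0006 -0.0007  0.0023] turn [ 0.0002 -0.0031 -0.0019]
t: 13.38
position: [0.6013, -0.1151, 0.1494]
eef_rot: [1.0, -0.0, 0.005, 0.001]
force: [0.1, 0.3, -0.1]
width: 0.0242
t 13.38 pos [ 0.6013 -0.1151  0.1494] F [ 0.09  0.29 -0.11] w 0.0242 q6 -0.28
toolx [ 1.   -0.    0.01] toolz [ 0.01  -0.003 -1.   ]
go tool shift [-0.0028 -0.0006  0.0073] turn [ 0.0025 -0.0098 -0.0004]
```

```bash
python3 -m inch '[[0,0,-0.01,0,0,0,0.01],[0,0,-0.02,0,0,0,0.01],[0,0,-0.02,0,0,0,0.01],[0,0,-0.01,0,0,0,0.01],[0,0,0,0,0,0,0.01],[0,0,0,0,0,0,0.01],[0,0,0,0,0,0,0.01]]'
for i in 1 2 3; do python3 -m inch '[[0,0,0,0,0,0,0.01]]' | grep force; done; python3 st.py .580 .309 .32
```

```text
t: 13.97
position: [0.5981, -0.1143, 0.2085]
eef_rot: [1.0, -0.0, 0.001, 0.0]
force: [-0.2, 0.3, -3.4]
width: 0.0247
force: [-0.2, -0.7, -2.5]
force: [0.3, 0.0, -2.5]
force: [0.0, -0.2, -2.4]
t 14.22 pos [ 0.5967 -0.1139  0.2053] F [ 0.04 -0.17 -2.39] w 0.0245 q6 -0.28
toolx [ 1.    -0.001 -0.003] toolz [-0.003  0.001 -1.   ]
go tool shift [-0.0173 -0.423  -0.1141] turn [-0.0013  0.0033 -0.0006]
```

Mallet B weighs about 2.6 N, so it is hollow and goes to the pale tray.

```bash
python3 -m inch '[[0,-0.01,-0.03,0,0.003,0,0.01],[0,-0.02,-0.015,0,0,0,0.01],[-0.001,-0.03,0,0,0,0,0.01],[-0.001,-0.03,0,0,0,0,0.01],[-0.001,-0.03,0,0,0,0,0.01],[-0.001,-0.03,0,0,0,0,0.01],[-0.001,-0.03,0,0,0,0,0.01]]'
python3 st.py .580 .309 .25
```

```text
t: 14.8
position: [0.5904, 0.0669, 0.2463]
eef_rot: [1.0, -0.006, -0.005, -0.001]
force: [0.8, 1.5, -2.8]
width: 0.0246
t 14.8 pos [0.5904 0.0669 0.2463] F [ 0.79  1.48 -2.78] w 0.0246 q6 0.03
toolx [ 1.    -0.012 -0.009] toolz [-0.009  0.001 -1.   ]
go tool shift [-0.0133 -0.2419 -0.0033] turn [-0.0014  0.0094 -0.0119]
```

```bash
python3 -m inch '[[-0.001,-0.03,0,0,0.009,-0.012,0.01],[-0.001,-0.03,0,0,0,0,0.01],[-0.001,-0.03,0,0,0,0,0.01],[-0.001,-0.03,0,0,0,0,0.01],[-0.001,-0.03,0,0,0,0,0.01],[-0.001,-0.03,0,0,0,0,0.01],[-0.001,-0.025,0,0,0,0,0.01],[0,-0.015,0,0,0,0,0.01],[0,0,0,0,0,0,0.01],[0,0,0,0,0,0,0.01]]'
python3 st.py .580 .309 .18
```

```text
t: 15.63
position: [0.578, 0.303, 0.2384]
eef_rot: [1.0, 0.004, -0.005, 0.0]
force: [-0.2, -0.5, -3.0]
width: 0.0248
t 15.63 pos [0.578  0.303  0.2384] F [-0.16 -0.46 -2.95] w 0.0248 q6 0.39
toolx [ 1.     0.008 -0.011] toolz [-0.011 -0.001 -1.   ]
go tool shift [ 0.0027 -0.006   0.0584] turn [0.0008 0.0108 0.0077]
```

```bash
python3 -m inch '[[0.002,-0.006,0.02,0,0.01,0.007,0.01],[0,0,0.02,0,0,0,0.01],[0,0,0.02,0,0,0,0.01],[0,0,0.02,0,0,0,0.01],[0,0,0.005,0,0,0,0.01],[0,0,0,0,0,0,0.01]]'
python3 st.py .580 .309 .13
```

```text
t: 16.13
position: [0.5824, 0.3025, 0.1515]
eef_rot: [1.0, -0.003, 0.001, 0.002]
force: [-0.9, -0.4, -3.1]
width: 0.0247
t 16.13 pos [0.5824 0.3025 0.1515] F [-0.87 -0.36 -3.13] w 0.0247 q6 0.41
toolx [ 1.    -0.006  0.002] toolz [ 0.002 -0.003 -1.   ]
go tool shift [-0.0025 -0.0066  0.0215] turn [ 0.0034 -0.0021 -0.0056]
```

```bash
python3 -m inch '[[-0.002,-0.006,0.01,0.003,-0.002,-0.005,0.01],[0,0,0.006,0,0,0,0.01],[0,0,0,0,0,0,0.01]]'
python3 st.py .580 .309 .13
python3 -m inch '[[0,0,0.004,0,0,0,0.01],[0,0,0.002,0,0,0,0.01]]'
python3 st.py .580 .309 .13
```

```text
t: 16.38
position: [0.5818, 0.3073, 0.1364]
eef_rot: [1.0, -0.001, 0.001, -0.0]
force: [-1.3, -0.4, -2.6]
width: 0.0249
t 16.38 pos [0.5818 0.3073 0.1364] F [-1.3  -0.38 -2.58] w 0.0249 q6 0.41
toolx [ 1.    -0.003  0.002] toolz [ 0.002  0.    -1.   ]
go tool shift [-0.0018 -0.0017  0.0064] turn [-0.0004 -0.0022 -0.0027]
t: 16.55
position: [0.5828, 0.3076, 0.1318]
eef_rot: [1.0, -0.001, 0.002, -0.001]
force: [-0.2, -0.7, -2.8]
width: 0.0245
t 16.55 pos [0.5828 0.3076 0.1318] F [-0.16 -0.66 -2.85] w 0.0245 q6 0.41
toolx [ 1.    -0.003  0.005] toolz [ 0.005  0.001 -1.   ]
go tool shift [-0.0028 -0.0014  0.0017] turn [-0.0014 -0.0049 -0.0026]
```

```bash
python3 -m inch '[[-0.003,-0.001,0.003,-0.001,-0.005,-0.002,0.01],[0,0,0.003,0,0,0,0.01]]'
python3 -m inch '[[0,0,0.003,0,0,0,0.01]]'
python3 st.py .580 .309 .13
```

```text
t: 16.72
position: [0.5804, 0.3096, 0.129]
eef_rot: [1.0, -0.0, 0.0, -0.001]
force: [-8.3, -2.6, 15.5]
width: 0.0243
t: 16.8
position: [0.5804, 0.3099, 0.129]
eef_rot: [1.0, -0.0, 0.0, -0.001]
force: [-5.2, -4.7, 12.3]
width: 0.0248
t 16.8 pos [0.5804 0.3099 0.129 ] F [-5.23 -4.65 12.28] w 0.0248 q6 0.41
toolx [ 1. -0.  0.] toolz [ 0.     0.002 -1.   ]
go tool shift [-0.0004  0.0009 -0.001 ] turn [-0.0017 -0.0005 -0.0001]
```

Seated at z=0.129. Release and retreat.

```bash
python3 -m inch '[[0,0,-0.0005,0,0,0,0.01],[0,0,0,0,0,0,0.03],[0,0,0,0,0,0,0.04],[0,0,0,0,0,0,0.05],[0,0,0,0,0,0,0.065],[0,0,0,0,0,0,0.0854],[0,0,0,0,0,0,0.0854]]' 60
python3 st.py .580 .309 .25
```

```text
t: 17.38
position: [0.5824, 0.3117, 0.134]
eef_rot: [1.0, 0.0, 0.004, -0.003]
force: [-0.1, -0.8, -0.4]
width: 0.0836
t 17.38 pos [0.5824 0.3117 0.134 ] F [-0.1  -0.82 -0.45] w 0.0836 q6 0.41
toolx [1.    0.001 0.008] toolz [ 0.008  0.005 -1.   ]
go tool shift [-0.0015  0.0021 -0.1161] turn [-0.0051 -0.0076  0.001 ]
```

```bash
python3 -m inch '[[-0.001,0.002,-0.02,-0.005,-0.007,0,0.0854],[0,0,-0.03,0,0,0,0.0854],[0,0,-0.03,0,0,0,0.0854],[0,0,-0.03,0,0,0,0.0854],[0,0,-0.015,0,0,0,0.0854],[0,0,0,0,0,0,0.0854]]'
python3 st.py .454 -.006 .25
```

```text
t: 17.88
position: [0.5794, 0.3085, 0.259]
eef_rot: [1.0, 0.0, -0.004, 0.002]
force: [0.7, -0.3, 0.5]
width: 0.0852
t 17.88 pos [0.5794 0.3085 0.259 ] F [ 0.66 -0.34  0.46] w 0.0852 q6 0.41
toolx [ 1.     0.001 -0.008] toolz [-0.008 -0.004 -1.   ]
go tool shift [-0.1255  0.3143  0.0113] turn [0.0039 0.0085 0.0006]
```

```bash
python3 -m inch '[[-0.012,0.03,0.005,0.004,0.008,0,0.0854],[-0.012,0.03,0,0,0,0,0.0854],[-0.012,0.03,0,0,0,0,0.0854],[-0.012,0.03,0,0,0,0,0.0854],[-0.012,0.03,0,0,0,0,0.0854],[-0.012,0.03,0,0,0,0,0.0854],[-0.012,0.03,0,0,0,0,0.0854],[-0.012,0.03,0,0,0,0,0.0854],[-0.012,0.03,0,0,0,0,0.0854],[0,0,0,0,0,0,0.0854]]'
python3 st.py .454 -.006 .25
```

```text
t: 18.72
position: [0.4639, 0.0292, 0.2409]
eef_rot: [1.0, 0.003, -0.005, 0.0]
force: [0.2, 0.9, 0.5]
width: 0.0853
t 18.72 pos [0.4639 0.0292 0.2409] F [0.24 0.9  0.48] w 0.0853 q6 -0.06
toolx [ 1.     0.007 -0.011] toolz [-0.011 -0.001 -1.   ]
go tool shift [-0.0103  0.0352 -0.0089] turn [0.0007 0.0107 0.0065]
```

```bash
python3 -m inch '[[-0.01,0.024,0,0,0.01,0.006,0.0854],[0,0.008,0.0,0,0,0,0.0854],[0,0,0,0,0,0,0.0854],[0,0,0,0,0,0,0.0854]]'
python3 st.py .454 -.006 .18
```

```text
t: 19.05
position: [0.4519, -0.0044, 0.2365]
eef_rot: [1.0, -0.002, -0.002, -0.001]
force: [0.5, 0.2, -0.7]
width: 0.0856
t 19.05 pos [ 0.4519 -0.0044  0.2365] F [ 0.54  0.18 -0.7 ] w 0.0856 q6 -0.13
toolx [ 1.    -0.004 -0.005] toolz [-0.005  0.001 -1.   ]
go tool shift [0.0024 0.0016 0.0565] turn [-0.0015  0.0048 -0.0036]
```

```bash
python3 -m inch '[[0.002,0.002,0.02,-0.001,0.005,-0.003,0.0854],[0,0,0.02,0,0,0,0.0854],[0,0,0.02,0,0,0,0.0854],[0,0,0.015,0,0,0,0.0854],[0,0,0,0,0,0,0.0854]]'
python3 st.py .454 -.006 .141
```

```text
t: 19.47
position: [0.4568, -0.0019, 0.159]
eef_rot: [1.0, 0.002, 0.002, -0.001]
force: [0.6, -0.4, -0.8]
width: 0.0854
t 19.47 pos [ 0.4568 -0.0019  0.159 ] F [ 0.6  -0.44 -0.79] w 0.0854 q6 -0.13
toolx [1.    0.004 0.003] toolz [ 0.003  0.003 -1.   ]
go tool shift [-0.0029  0.0041  0.0179] turn [-0.0026 -0.0033  0.0041]
```

```bash
python3 -m inch '[[-0.003,0.004,0.012,-0.002,-0.003,0.004,0.0854],[0,0,0.006,0,0,0,0.0854],[0,0,0,0,0,0,0.0854]]'
python3 st.py .454 -.006 .141
```

```text
t: 19.72
position: [0.4545, -0.0042, 0.1397]
eef_rot: [1.0, 0.002, -0.0, -0.001]
force: [0.0, -0.2, 0.8]
width: 0.0857
t 19.72 pos [ 0.4545 -0.0042  0.1397] F [ 0.03 -0.16  0.81] w 0.0857 q6 -0.13
toolx [ 1.     0.003 -0.001] toolz [-0.001  0.001 -1.   ]
go tool shift [-0.0005  0.0018 -0.0013] turn [-0.001   0.0006  0.003 ]
```

```bash
python3 -m inch '[[0,0.002,0,-0.001,0.001,0.003,0.05],[0,0,0,0,0,0,0.035],[0,0,0,0,0,0,0.02],[0,0,0,0,0,0,0.01],[0,0,0,0,0,0,0.01],[0,0,0,0,0,0,0.01],[0,0,0,0,0,0,0.01],[0,0,0,0,0,0,0.01],[0,0,0,0,0,0,0.01]]' 60
python3 st.py .454 -.006 .141
python3 -m inch '[[0,0,-0.01,0,0,0,0.01],[0,0,-0.02,0,0,0,0.01],[0,0,-0.02,0,0,0,0.01],[0,0,-0.02,0,0,0,0.01],[0,0,-0.01,0,0,0,0.01],[0,0,0,0,0,0,0.01],[0,0,0,0,0,0,0.01],[0,0,0,0,0,0,0.01]]'
for i in 1 2 3; do python3 -m inch '[[0,0,0,0,0,0,0.01]]' | grep force; done; python3 st.py .451 -.292 .25;python3 st.py .470 .297 .25
```

```text
t: 20.47
position: [0.456, -0.0065, 0.1423]
eef_rot: [1.0, -0.0, 0.003, 0.0]
force: [-0.0, -0.2, -1.7]
width: 0.0245
t 20.47 pos [ 0.456  -0.0065  0.1423] F [-0.04 -0.2  -1.66] w 0.0245 q6 -0.13
toolx [ 1.    -0.001  0.005] toolz [ 0.005 -0.    -1.   ]
go tool shift [-0.002  -0.0005  0.0013] turn [ 0.0002 -0.0051 -0.0006]
t: 21.13
position: [0.449, -0.0056, 0.2176]
eef_rot: [1.0, -0.0, -0.008, -0.001]
force: [0.7, 0.3, -6.7]
width: 0.0244
force: [-0.3, 0.8, -6.6]
force: [-0.8, -0.8, -6.8]
force: [0.6, 0.4, -6.3]
t 21.38 pos [ 0.447  -0.0054  0.2136] F [ 0.59  0.44 -6.32] w 0.0246 q6 -0.13
toolx [ 1.    -0.001 -0.022] toolz [-0.022  0.003 -1.   ]
go tool shift [ 0.0034  0.2865 -0.0373] turn [-0.0029  0.0217 -0.0007]
t 21.38 pos [ 0.447  -0.0054  0.2136] F [ 0.59  0.44 -6.32] w 0.0246 q6 -0.13
toolx [ 1.    -0.001 -0.022] toolz [-0.022  0.003 -1.   ]
go tool shift [ 0.022  -0.3025 -0.036 ] turn [-0.0029  0.0217 -0.0007]
```

Mallet A weighs about 6.6 N, so it is solid and goes to the red tray's near slot.

```bash
python3 -m inch '[[0.003,0.01,-0.03,-0.003,0.022,0,0.01],[0,0.02,-0.01,0,0,0,0.01],[0,0.03,-0.003,0,0,0,0.01],[0,0.03,-0.003,0,0,0,0.01],[0,0.03,-0.003,0,0,0,0.01],[0,0.03,-0.003,0,0,0,0.01],[0,0.03,-0.003,0,0,0,0.01]]'
python3 st.py .451 -.292 .25
```

```text
t: 21.97
position: [0.4484, -0.1864, 0.2626]
eef_rot: [1.0, 0.005, -0.005, -0.003]
force: [0.1, -0.6, -6.8]
width: 0.0248
t 21.97 pos [ 0.4484 -0.1864  0.2626] F [ 0.14 -0.64 -6.85] w 0.0248 q6 -0.52
toolx [ 1.     0.011 -0.01 ] toolz [-0.01   0.006 -1.   ]
go tool shift [0.0016 0.1057 0.0119] turn [-0.006   0.0103  0.0107]
```

```bash
python3 -m inch '[[0.001,0.03,0.003,-0.006,0.01,0.01,0.01],[0,0.03,0,0,0,0,0.01],[0,0.022,0,0,0,0,0.01],[0,0.01,0,0,0,0,0.01],[0,0,0,0,0,0,0.01],[0,0,0,0,0,0,0.01]]'
python3 st.py .451 -.292 .18
```

```text
t: 22.47
position: [0.4474, -0.2879, 0.2553]
eef_rot: [1.0, -0.004, -0.003, -0.001]
force: [-1.0, 0.6, -7.3]
width: 0.0246
t 22.47 pos [ 0.4474 -0.2879  0.2553] F [-0.98  0.62 -7.29] w 0.0246 q6 -0.66
toolx [ 1.    -0.008 -0.005] toolz [-0.005  0.002 -1.   ]
go tool shift [0.004  0.0042 0.0753] turn [-0.0023  0.0052 -0.0076]
```

```bash
python3 -m inch '[[0.004,0.004,0.02,-0.002,0.005,-0.007,0.01],[0,0,0.02,0,0,0,0.01],[0,0,0.02,0,0,0,0.01],[0,0,0.015,0,0,0,0.01],[0,0,0,0,0,0,0.01]]'
python3 st.py .451 -.292 .135
```

```text
t: 22.88
position: [0.4529, -0.2861, 0.1785]
eef_rot: [1.0, 0.002, 0.001, -0.001]
force: [-1.1, 1.2, -7.4]
width: 0.0249
t 22.88 pos [ 0.4529 -0.2861  0.1785] F [-1.13  1.16 -7.38] w 0.0249 q6 -0.67
toolx [1.    0.005 0.002] toolz [ 0.002  0.003 -1.   ]
go tool shift [-0.002   0.006   0.0434] turn [-0.0029 -0.0019  0.0048]
```

```bash
python3 -m inch '[[-0.002,0.006,0.016,-0.003,-0.002,0.005,0.01],[0,0,0.016,0,0,0,0.01],[0,0,0.008,0,0,0,0.01],[0,0,0,0,0,0,0.01]]'
python3 st.py .451 -.292 .1235
```

```text
t: 23.22
position: [0.4525, -0.2878, 0.1392]
eef_rot: [1.0, 0.003, 0.0, -0.001]
force: [-1.2, -0.4, -6.2]
width: 0.0248
t 23.22 pos [ 0.4525 -0.2878  0.1392] F [-1.24 -0.44 -6.24] w 0.0248 q6 -0.67
toolx [1.    0.005 0.001] toolz [ 0.001  0.001 -1.   ]
go tool shift [-0.0015  0.0042  0.0157] turn [-0.0012 -0.0008  0.0053]
```

```bash
python3 -m inch '[[-0.001,0.004,0.007,-0.001,0,0.005,0.01],[0,0,0.004,0,0,0,0.01],[0,0,0.002,0,0,0,0.01]]'
python3 st.py .451 -.292 .1235
python3 -m inch '[[0,0,0.003,0,0,0,0.01]]'
python3 -m inch '[[0,0,0.003,0,0,0,0.01]]'
```

```text
t: 23.47
position: [0.4533, -0.2919, 0.1286]
eef_rot: [1.0, 0.001, 0.002, 0.001]
force: [0.1, 0.5, -7.4]
width: 0.0244
t 23.47 pos [ 0.4533 -0.2919  0.1286] F [ 0.13  0.52 -7.4 ] w 0.0244 q6 -0.67
toolx [1.    0.002 0.005] toolz [ 0.005 -0.002 -1.   ]
go tool shift [-0.0023  0.0001  0.0051] turn [ 0.0024 -0.0045  0.0017]
t: 23.55
position: [0.4538, -0.2923, 0.1263]
eef_rot: [1.0, 0.001, 0.003, 0.002]
force: [0.6, -0.3, -6.4]
width: 0.0244
t: 23.63
position: [0.4542, -0.2926, 0.1238]
eef_rot: [1.0, 0.001, 0.003, 0.002]
force: [-0.2, 0.5, -6.8]
width: 0.0248
```

```bash
python3 -m inch '[[-0.002,0,0.002,0.003,-0.005,0,0.01]]'
python3 -m inch '[[0,0,0.003,0,0,0,0.01]]'
```

```text
t: 23.72
position: [0.4528, -0.2928, 0.1222]
eef_rot: [1.0, 0.001, 0.002, 0.001]
force: [2.7, 0.7, -0.5]
width: 0.0248
t: 23.8
position: [0.4534, -0.2935, 0.1224]
eef_rot: [1.0, 0.001, 0.002, 0.001]
force: [-8.4, 6.2, 20.6]
width: 0.0246
```

```bash
python3 -m inch '[[0,0,-0.0005,0,0,0,0.01],[0,0,0,0,0,0,0.03],[0,0,0,0,0,0,0.04],[0,0,0,0,0,0,0.05],[0,0,0,0,0,0,0.065],[0,0,0,0,0,0,0.0854],[0,0,0,0,0,0,0.0854]]' 60
python3 st.py .451 -.292 .25
```

```text
t: 24.38
position: [0.4575, -0.2975, 0.1303]
eef_rot: [1.0, 0.0, 0.007, 0.006]
force: [-0.6, 0.4, 0.1]
width: 0.0835
t 24.38 pos [ 0.4575 -0.2975  0.1303] F [-0.65  0.37  0.14] w 0.0835 q6 -0.68
toolx [1.    0.001 0.014] toolz [ 0.014 -0.011 -1.   ]
go tool shift [-0.0048 -0.0041 -0.1198] turn [ 0.0113 -0.0144  0.001 ]
```

```bash
python3 -m inch '[[-0.004,-0.004,-0.02,0.011,-0.014,0,0.0854],[0,0,-0.03,0,0,0,0.0854],[0,0,-0.03,0,0,0,0.0854],[0,0,-0.03,0,0,0,0.0854],[0,0,-0.03,0,0,0,0.0854],[0,-0.03,-0.01,0,0,0,0.0854],[0,-0.03,0,0,0,0,0.0854],[0,-0.03,0,0,0,0,0.0854],[0,-0.03,0,0,0,0,0.0854],[0,-0.03,0,0,0,0,0.0854],[0,-0.03,0,0,0,0,0.0854],[0,0,0,0,0,0,0.0854]]'
python3 - <<'E'
from h import *
from scipy.optimize import least_squares
T={}
for n in("top","side"):
    p=read_camera(n); cv2.imwrite(f"pics/{n}9.png",p["color"][...,::-1])
    P=pts(p).reshape(-1,3)
    for name,c in(("C",[.562,-.296]),("A",[.453,-.293]),("B",[.58,.31])):
        q=P[np.hypot(*(P[:,:2]-c).T)<.05]; top=q[q[:,2]>.06]
        h=q[(q[:,2]>.09)&(q[:,2]<.149)]
        def f(v): 
            z=h[:,2]-.12
            return np.hypot(h[:,0]-v[0]-v[2]*z,h[:,1]-v[1]-v[3]*z)-.013
        if len(h)>20: print(n,name,"zmax",top[:,2].max().round(3),least_squares(f,[*c,0,0],loss="soft_l1",f_scale=.002).x.round(3))
        elif len(top): print(n,name,"zmax",top[:,2].max().round(3),len(h))
E
```

```text
t: 25.38
position: [0.4528, -0.1074, 0.2889]
eef_rot: [1.0, -0.003, 0.001, -0.001]
force: [0.0, 0.1, -0.5]
width: 0.0855
top C zmax 0.162 [ 0.564 -0.3    0.008 -0.011]
top A zmax 0.163 [ 0.453 -0.294 -0.004  0.001]
top B zmax 0.163 [ 0.579  0.312 -0.001  0.003]
side C zmax 0.16 [ 0.564 -0.299  0.007 -0.026]
side A zmax 0.16 [ 0.453 -0.293  0.004  0.003]
side B zmax 0.16 [ 0.58   0.312  0.002 -0.003]
```

View pics/top9.png

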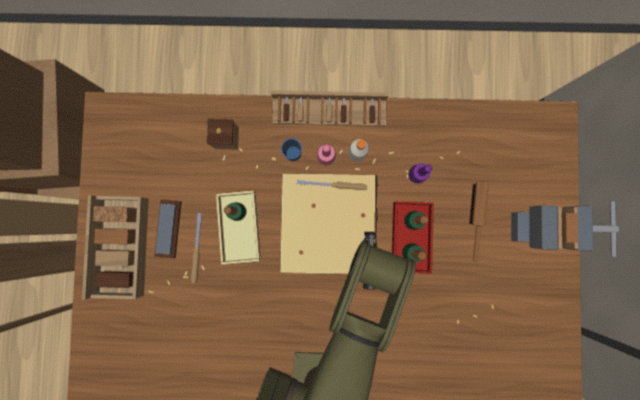

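View pics/side9.png

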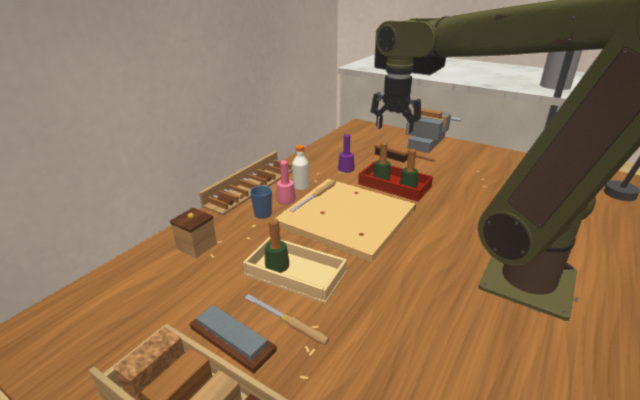

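The two solid mallets stand upright at (416,221) and (414,254) in the red tray, and the hollow one at (235,212) in the pale tray. The other tools are where they started and the gripper is clear. Handing in.

```bash
python3 -m inch '[[0,0,0,0,0,0,0.0854],[0,0,0,0,0,0,0.0854],[0,0,0,0,0,0,0.0854]]'; python3 -c "
from bench import job; print(job.close_job())"
```

```text
t: 25.73
position: [0.4529, -0.1126, 0.2886]
eef_rot: [1.0, -0.005, 0.001, 0.001]
force: [0.3, -0.0, -0.2]
width: 0.0855
the job is handed in; nothing more can be done
None
```

All three mallets were sorted and set down upright, and the job was handed in at 25.7 s of the 69 s allowed; it reports no verdict.

The letters below are my own labels, since the mallets look alike. I lifted each one and read its weight at the wrist:

| Mallet | Starting place on the board | Weight read | Type | Placed in |
|---|---|---|---|---|
| C | left (0.51, 0.09) | about 7 N | solid | red tray, far slot |
| A | nearest the robot (0.45, -0.01) | about 6.6 N | solid | red tray, near slot |
| B | far right (0.60, -0.11) | about 2.6 N | hollow | pale tray, far slot |

Each was lowered until it bore on the tray floor, with 12 to 21 N read at the wrist, before release.

- **Position:** the last pictures from both cameras show each mallet well inside its tray. Their tops read 0.160 to 0.163 m against 0.158 m expected.
- **Tilt:** A and B tilt under 0.01 rad. For C the cameras disagree a little, the top one giving about 0.014 rad and the side one about 0.027; the limit is 0.12.
- **Other tools:** they look unmoved in the pictures. I compared them by eye and did not measure them.

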